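Set out the wheel hub kit on the parts counter mat

ROBOT

A 6-joint arm with a two-finger parallel gripper is mounted at the origin on the work surface. World frame = base frame: x ahead of the robot, y to its left, z up, the work surface at z = 0. Lengths are in mm, angles in rad, forces in N, time in s.
With the tool pointing down it reaches from about 225 to 875 mm from the base axis. Payload 3.4 kg.
Tool frame: the origin (TCP) lies at the very end of the fingers, on their centre line; the grasp point (between the pads) lies 19 mm behind it; x points along the fingers, y is the direction in which the jaws open and shut, and the axes are right-handed (so a half turn about x gives the same grasp; the last joint's range is limited). The gripper opens to 85 mm and grips with 20 to 120 N. Pads are 22 mm wide; open, the fingers measure 114 mm over their backs; the gripper's body (76 mm by 85 mm) begins 54 mm behind the grasp point. The pads swing forward as they close: fully open they stand 13 mm farther back than shut.
Start: joints at [-1.342, 0.276, 1.505, -0, 1.361, -0.121], TCP at [197.059, -540.213, 231.328] pointing down, gripper open.
Joint ranges: [-2.89, 2.89], [-0.75, 2.08], [0.22, 2.7], [-1.18, 4.32], [0.11, 2.71], [-2.7, 2.7]. Speed limits (rad/s): [2.57, 2.57, 3.14, 3.14, 3.14, 3.14].

INTERFACE

Orientations are given as a unit quaternion [w, x, y, z].
In Python, from plant import manip, snapshot gives the robot as it stands.
- The arm moves only by the tool step_arm, never from a script. Its argument "steps" is a list of rows, each a list of 5 numbers: the shift along the world's x, y, z in cm, then the turn about the world's z in rad, then the opening, from -1 (shut) to 1 (fully open). In form: [[dx, dy, dz, twist, gripper], ...]. A call has 1 to 10 rows; each row shifts and turns the commanded pose from where the row before left it; what a row does not reach is not made up. A row lasts 1/10 s, in which the tool goes at most 50 mm and 8.59 degrees, less where a joint would pass 70% of its speed; a pose out of reach is approached as far as the arm can. A call is refused whole if a number of a shift passes 5 or a number of a turn 0.15, either way. A call with a gripper value outside its range is refused whole. The fingers move at their own pace and stop on an object; the grip force is fixed at half the most. Time passes only in rows, so rows that do not move let the fingers close. It gives the time, the measured TCP pose, the force and the opening at its end, in the units of the state.
- manip.get_obs(): the state, without advancing time (a new reading comes with each control period).
- snapshot(name): name is "side" or "top" or "wrist"; returns a dict with "frame" (480x640x3 uint8, red, green, blue), "K" (3x3 intrinsics, pixels), "dist" ([k1, k2, p1, p2, k3] as OpenCV has them; the pictures are not rectified), "world_from_camera" (4x4, takes a point from camera to world coordinates). Camera axes: x right, y down, z forward; pixel columns grow to the right and rows downward; lengths in mm; the calibration is good to about 2 mm. A picture is of the moment at which its call begins. There is no depth.
- manip.hand_in(): hands the job in, once; it reports no verdict.
The state is a dict: "t": time; "qpos": joint angles; "joint_velocities": joint speeds; "joint_efforts": joint torques, N m; "eef_pos": TCP position; "tcp_rot": TCP orientation; "wrist_force": force on the tool from outside, world axes, zero at the start; "torque": the same for the moment, N m; "width": opening from 0.0 (shut) to 1.0 (fully open).
Only numpy, scipy, OpenCV 4.12 (cv2) and the standard library are available. Lean on these libraries where they do the work, as an engineer would, in place of code of your own. Each camera call takes 0.05 s, during which the arm holds its last target. There are 200 camera calls.

TASK

Set out the hub kit on the black counter mat for the mechanic, one part flat in the middle of each white ring: the bearing in the ring next to the wheel hub, the hex nut in the ring next to the carton, and the domed grease cap, dome up, in the ring between them. Then lay the washer flat and centred on top of the bearing. Leave the filter can, mug and stapler where they stand.

Things in the scene. Friction and masses are not known exactly. Their poses are not given: they have to be found in the camera images.
- mat: Black rubber counter mat, fixed, 110 mm (its x) by 530 mm (its y), 3 mm thick. Origin at the centre of its underside, on the counter. Three white outline rings (68 mm outside diameter, 60 mm inside, printed flat) lie along its middle line: centres at y = -105, 0 and +105 mm (x = 0) in the mat's frame. The hub and the carton stand fixed on its two ends, at y = -210 and +210 mm, either way round.
- hub: Steel wheel hub, fixed on one end of the mat: dark round flange 90 mm in diameter, 14 mm high, with five upright studs (28 mm high) and a central barrel 54 mm in diameter, 50 mm high. Origin on its axis, at its underside (on the mat's top). Its yaw means nothing.
- carton: Open square cardboard carton, 84 x 84 x 50 mm (the two flaps folded out make it about 105 mm wide at the top), fixed on the other end of the mat. Empty. Origin at the centre of its underside (on the mat's top).
- bearing_c (a point): Loose ball bearing, a bright steel ring with balls showing: outside diameter 58 mm, bore 28 mm, 20 mm high, lying flat on the counter. The point is its centre, half-way up (10 mm above what it lies on); z is its axis, up. About 0.22 kg.
- washer_c (a point): Loose plain thick steel washer: outside diameter 48 mm, bore 26 mm, 8 mm thick, lying flat on the counter. The point is its centre, half-way up (4 mm above what it lies on); z is its axis, up. About 80 g.
- nut_c (a point): Loose dark steel hexagon nut, 41 mm across flats (47 mm across corners), 22 mm high, lying flat on the counter, threaded hole upright. The point is its centre, half-way up (11 mm above what it lies on). One pair of flats faces along its own y axis (both ways), the others every 60 degrees. About 0.18 kg.
- cap_c (a point): Loose aluminium grease cap standing dome up: lip 52 mm in diameter and 4 mm high at the foot, then a straight body 46 mm in diameter up to 25 mm, then a dome to 34 mm. The point is on its axis, half-way up (17 mm above what it stands on). About 90 g.
- filter_c (a point): Bystander: white filter can, 72 mm in diameter, 100 mm high, upright and loose, to the right of the mat. The point is its centre, 50 mm up. Not to be disturbed.
- mug_c (a point): Bystander: blue ceramic mug, 80 mm in diameter, 90 mm high, loose, to the left of the mat; the point is on its axis 45 mm up. Not to be disturbed.
- stapler_c (a point): Bystander: black stapler, 135 x 36 x 56 mm, loose, beyond the mat; the point is its centre, 28 mm up. Not to be disturbed.
Mind the look-alikes: they are no part of the job. What is shaped like the part that bears bearing_c but blue, red or yellow is not meant.

How it is judged (in metres and radians):
At the end, for the whole second after the job is handed in: Bearing (ring by the hub), nut (ring by the carton) and cap (middle ring) lie flat on the mat within 14 mm of their ring's centre along and across the mat; the washer lies flat on the bearing, centred within 10 mm; all upright within 0.12 rad, released and at rest (x of bearing_c in the frame of mat between -0.014 and 0.014 m and horizontal distance between bearing_c and hub between 0.091 and 0.119 m and x of nut_c in the frame of mat between -0.014 and 0.014 m and horizontal distance between nut_c and carton between 0.091 and 0.119 m and x of cap_c in the frame of mat between -0.014 and 0.014 m and y of cap_c in the frame of mat between -0.014 and 0.014 m and horizontal distance between washer_c and bearing_c below 0.01 m and height (world z) of washer_c between 0.024 and 0.031 m and height (world z) of bearing_c below 0.017 m and height (world z) of nut_c below 0.018 m and height (world z) of cap_c below 0.024 m and angle between each of bearing_c, washer_c, nut_c, cap_c's own z axis and vertical below 0.12 rad and linear speed of each of bearing, washer, nut, cap below 0.02 m/s); the robot touches nothing.
It fails at once if the filter is moved by more than 30 mm (distance of filter_c from where it was at the start of the episode above 0.03 m).
It fails at once if the mug is moved by more than 30 mm (distance of mug_c from where it was at the start of the episode above 0.03 m).
It fails at once if the stapler is moved by more than 30 mm (distance of stapler_c from where it was at the start of the episode above 0.03 m).
It also fails if it takes over 88 s, if anything falls off the work surface, if the arm or the gripper's body presses on something with over 40 N, if the wrist force passes 120 N, or if a joint passes its speed limit or range.

## Working session

There is one attempt and no reset: what is moved stays moved. The work goes in short steps, Python scripts to look and compute and a tool call to move; the robot and the scene stay as the last step left them, time stands still between calls to the robot, and variables do not carry over. Pictures are saved under pics/ and viewed, about 12 in all and at most 16, crops included, and the job is handed in when it is done.

Besides the shell and the picture viewer there is one more tool, called after "Call:" as name(argument=value, ...) on one line, values as JSON. step_arm: Moves the arm, as the interface text tells. Its arguments: {"type":"object","properties":{"steps":{"type":"array"}},"required":["steps"]}

```bash
mkdir -p pics; ls
cat > h.py <<'E'
import numpy as np, cv2
from plant import manip, snapshot
def shot(n,fn=None):
    s=snapshot(n); s['K']=np.array(s['K']);s['dist']=np.array(s['dist']);s['T']=np.array(s['world_from_camera'])
    if fn: cv2.imwrite('pics/'+fn,s['frame'][:,:,::-1])
    np.save('pics/'+(fn or n)+'.npy',s,allow_pickle=True)
    return s
def load(fn): return np.load('pics/'+fn+'.npy',allow_pickle=True).item()
def ray(s,uv):
    p=cv2.undistortPoints(np.array(uv,float).reshape(-1,1,2),s['K'],s['dist']).reshape(-1,2)
    d=np.c_[p,np.ones(len(p))]@s['T'][:3,:3].T
    return s['T'][:3,3],d
def onz(s,uv,z):
    o,d=ray(s,uv); return o+d*((z-o[2])/d[:,2])[:,None]
def tri(s1,uv1,s2,uv2):
    o1,d1=ray(s1,uv1);o2,d2=ray(s2,uv2);d1=d1[0]/np.linalg.norm(d1);d2=d2[0]/np.linalg.norm(d2)
    A=np.c_[d1,-d2];x=np.linalg.lstsq(A,o2-o1,rcond=None)[0]
    a=o1+d1*x[0];b=o2+d2*x[1];return (a+b)/2,np.linalg.norm(a-b)
def proj(s,P):
    Ti=np.linalg.inv(s['T']);r=cv2.Rodrigues(Ti[:3,:3])[0]
    return cv2.projectPoints(np.array(P,float).reshape(-1,1,3),r,Ti[:3,3],s['K'],s['dist'])[0].reshape(-1,2)
E
python3 - <<'E'
from h import *
for n in('top','side','wrist'):
    s=shot(n,n+'0.png');print(n,s['T'].round(2).tolist(),s['K'][0,0],s['dist'])
print(manip.get_obs())
E
```

```text
pics
top [[0.02, -0.99, 0.14, 409.89], [-1.0, -0.03, -0.03, 14.09], [0.03, -0.14, -0.99, 1076.98], [0.0, 0.0, 0.0, 1.0]] 465.3087423433315 [-0.01418944  0.          0.          0.          0.        ]
side [[-0.88, -0.32, 0.34, 159.24], [-0.47, 0.6, -0.65, 688.6], [0.01, -0.73, -0.68, 821.95], [0.0, 0.0, 0.0, 1.0]] 454.5826997118563 [-0.11314186  0.          0.          0.          0.        ]
wrist [[0.34, -0.9, -0.28, 266.72], [-0.94, -0.33, -0.1, -513.35], [-0.0, 0.29, -0.96, 373.43], [0.0, 0.0, 0.0, 1.0]] 355.4875046687203 [-0.01159234  0.          0.          0.          0.        ]
{'t': 0.15, 'qpos': array([-1.34200512e+00,  2.76436406e-01,  1.50582793e+00, -7.88323468e-06,
        1.36069137e+00, -1.20972941e-01]), 'joint_velocities': array([ 3.01361247e-04, -5.38419276e-03, -3.23868734e-03,  1.39560884e-03,
        1.18380741e-05,  1.04953262e-03]), 'joint_efforts': array([ 1.79227736e-03, -4.17142761e+01, -2.46032989e+01, -1.01771127e-04,
        7.61491538e-03,  1.22714255e-05]), 'eef_pos': array([ 196.95764489, -539.80500597,  230.65175883]), 'tcp_rot': array([-0.12255041, -0.69629238, -0.12351254,  0.69634975]), 'wrist_force': array([ 0.00469895, -0.43493993, -0.06206004]), 'torque': array([ 0.03939094, -0.01294471, -0.04283905]), 'width': 0.998367986851668}
```

View pics/top0.png

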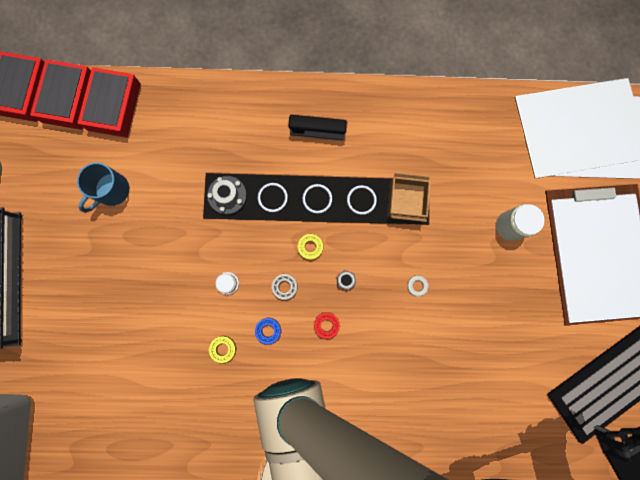

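View pics/side0.png

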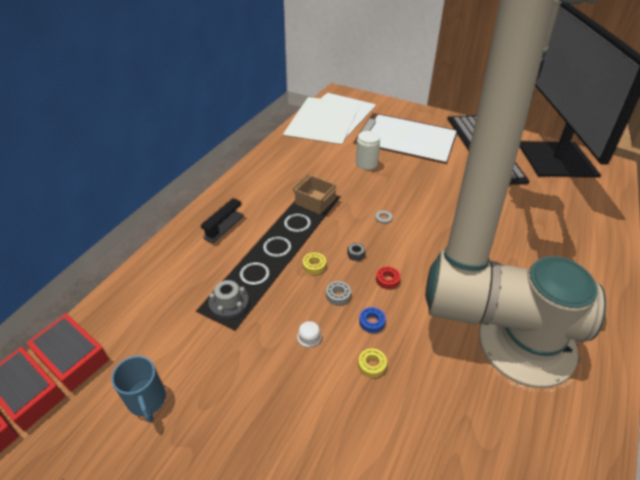

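```bash
cat > m.py <<'E'
from h import *
t=load('top0.png');s=load('side0.png')
def blob(im,c,r,fn):
    x,y=c;w=im['frame'][y-r:y+r,x-r:x+r]
    h=cv2.cvtColor(w,cv2.COLOR_RGB2HSV)
    m=fn(h).astype(np.uint8)*255
    m=cv2.morphologyEx(m,cv2.MORPH_OPEN,np.ones((2,2)))
    cs=cv2.findContours(m,cv2.RETR_EXTERNAL,cv2.CHAIN_APPROX_NONE)[0]
    k=cv2.convexHull(max(cs,key=cv2.contourArea)); M=cv2.moments(k)
    return np.array([M['m10']/M['m00']+x-r,M['m01']/M['m00']+y-r]),cv2.boundingRect(k)[2:],M['m00']
low=lambda h:(h[:,:,1]<75)
ring=lambda h:(h[:,:,1]<75)&(h[:,:,2]>130)
items={'cap':((227,284),(309,333),low,17),'bearing':((284,287),(339,292),low,10),'nut':((346,281),(356,251),low,11),'washer':((418,286),(384,216),low,4),
'r1':((273,197),(255,273),ring,3),'r2':((317,198),(277,247),ring,3),'r3':((362,199),(297,223),ring,3)}
for n,(a,b,f,z) in items.items():
    pa=blob(t,a,20,f);pb=blob(s,b,19,f)
    X,e=tri(t,pa[0],s,pb[0])
    print(n,pa[0].round(1),pa[1],pb[0].round(1),pb[1],'tri',X.round(1),'err',round(e,1),'topz',onz(t,pa[0],z)[0].round(1),'sidez',onz(s,pb[0],z)[0].round(1))
E
python3 m.py
python3 - <<'E'
from h import *
from scipy.spatial.transform import Rotation as R
o=manip.get_obs();q=o['tcp_rot'];M=R.from_quat(q[[1,2,3,0]]).as_matrix();print(M.round(3))
w=load('wrist0.png');print((M.T@(w['T'][:3,3]-o['eef_pos'])).round(1), (M.T@w['T'][:3,:3]).round(3).tolist())
t=load('top0.png')
print(onz(t,[[227,193],[409,198],[523,221],[100,184],[318,127],[310,247]],[30,50,90,80,50,20]).round(0))
E
```

```text
cap [227.8 284. ] (23, 23) [309.9 334.9] (25, 26) tri [427.8 197.6   2.4] err 1.4 topz [428.2 195.4  17. ] sidez [422.3 206.1  17. ]
bearing [285.  287.5] (25, 26) [339.1 293.4] (25, 24) tri [422.2  66.8   4.8] err 2.7 topz [423.4  67.   10. ] sidez [419.2  70.3  10. ]
nut [346.7 281. ] (19, 19) [357.1 252.1] (17, 17) tri [439.8 -74.1   6.3] err 3.3 topz [441.2 -73.2  11. ] sidez [436.7 -70.3  11. ]
washer [418.5 286.5] (20, 20) [384.4 217.3] (18, 13) tri [ 431.  -242.    -2.2] err 3.5 topz [ 432.6 -240.     4. ] sidez [ 427.3 -235.7    4. ]
r1 [273.2 197.9] (30, 29) [255.  274.1] (29, 23) tri [631.7 101.8  -4. ] err 2.5 topz [631.4 101.8   3. ] sidez [626.4 106.5   3. ]
r2 [317.9 199.1] (29, 29) [277.7 247.5] (28, 18) tri [631.6  -3.9  -5. ] err 3.2 topz [631.4  -3.1   3. ] sidez [625.5   2.4   3. ]
r3 [362.4 200.3] (30, 29) [289.8 224.5] (11, 15) tri [ 643.4 -106.3  -13.5] err 17.9 topz [ 631.7 -108.     3. ] sidez [642.4 -88.1   3. ]
[[-0.     0.343 -0.939]
 [ 0.001 -0.939 -0.343]
 [-1.    -0.001 -0.   ]]
[-142.8   -1.1  -74.6] [[-0.0, -0.293, 0.956], [1.0, 0.001, 0.001], [-0.001, 0.956, 0.293]]
[[ 634.  205.   30.]
 [ 630. -209.   50.]
 [ 578. -451.   90.]
 [ 636.  471.   80.]
 [ 791.    1.   50.]
 [ 516.   13.   20.]]
```

Call:
step_arm(steps=[[1.1,3,-0.2,0.061,1],[1.1,3,-0.2,0.061,1],[1.1,3,-0.2,0.061,1],[1.1,3,-0.2,0.061,1],[1.1,3,-0.2,0.061,1],[1.1,3,-0.2,0.061,1],[1.1,3,-0.2,0.061,1],[1.1,3,-0.2,0.061,1],[1.1,3,-0.2,0.061,1],[1.1,3,-0.2,0.061,1]])

```text
t: 1.15
eef_pos: [307.2, -238.8, 211.1]
tcp_rot: [0.327, 0.627, 0.327, -0.627]
wrist_force: [1.2, -0.2, -0.6]
width: 1.0
```

Call:
step_arm(steps=[[1.2,3.2,-0.6,0.061,1],[1.2,3.2,-0.6,0.061,1],[1.2,3.2,-0.6,0.061,1],[1.2,3.2,-0.6,0.061,1],[1.2,3.2,-0.6,0.061,1],[1.2,3.2,-0.6,0.061,1],[1.2,3.2,-0.6,0.061,1],[1.2,3.2,-0.6,0.061,1],[1.2,2.5,-0.6,0.061,1],[0,0,0,0,1]])

```text
t: 2.15
eef_pos: [415.7, 43.3, 156.6]
tcp_rot: [0.485, 0.514, 0.486, -0.514]
wrist_force: [-0.7, 0.0, -0.7]
width: 1.001
```

Run:
```python
from h import *
s=shot('wrist','w1.png');print(manip.get_obs()['eef_pos'].round(1),proj(s,[[423,67,10],[423,67,20],[440,-73,22],[428,196,17]]).round(0).tolist())
```

```text
[415.   41.9 156.8] [[324.0, 191.0], [324.0, 193.0], [351.0, 346.0], [322.0, 10.0]]
```

View pics/w1.png

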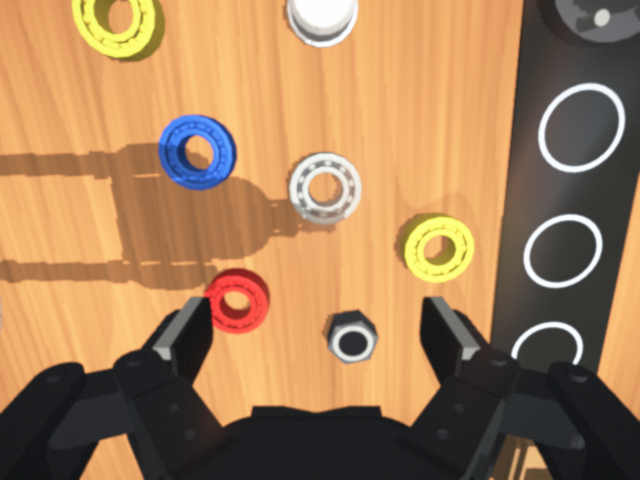

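```bash
cat >> h.py <<'E'
def wm(s,P,r=55,bright=False,dump=None):
    """refine object centre near world guess P (at its mid height) by low-saturation blob; ray on z=P[2]"""
    x,y=proj(s,[P])[0].round().astype(int);x0,y0=max(x-r,0),max(y-r,0)
    w=s['frame'][y0:y+r,x0:x+r];h=cv2.cvtColor(w,cv2.COLOR_RGB2HSV)
    m=(h[:,:,1]<75)
    if bright: m=h[:,:,2]>140
    m=cv2.morphologyEx(m.astype(np.uint8)*255,cv2.MORPH_OPEN,np.ones((3,3)))
    cs=[c for c in cv2.findContours(m,cv2.RETR_EXTERNAL,cv2.CHAIN_APPROX_NONE)[0] if cv2.contourArea(c)>150]
    k=min(cs,key=lambda c:np.hypot(*(np.array(cv2.minEnclosingCircle(c)[0])-(x-x0,y-y0))))
    k=cv2.convexHull(k)+np.array([x0,y0]);g=onz(s,k.reshape(-1,2).astype(float),P[2])[:,:2]
    M=cv2.moments(g.astype(np.float32).reshape(-1,1,2)); c=np.array([M['m10'],M['m01']])/M['m00']
    uv=proj(s,[[*c,P[2]]])[0]
    (cx,cy),sz,ang=cv2.minAreaRect(g.astype(np.float32))
    return c.round(1),uv.round(1),np.round(sz,1),round(ang,1)
G={'cap':(428,196,17),'bearing':(423,67,10),'nut':(440,-73,11),'washer':(432,-240,4),'r1':(631,102,3),'r2':(631,-3,3),'r3':(631,-108,3)}
E
python3 - <<'E'
from h import *
s=load('w1.png')
for n in('bearing','nut','cap','r1','r2'):
    try: print(n,*wm(s,G[n],bright=n[0]=='r'))
    except Exception as e: print(n,e)
E
```

```text
bearing [423.9  68.7] [324.8 188.9] [58.5 59.2] 86.7
nut [441.9 -72.2] [351.6 337.9] [47.3 53.8] 10.0
cap [427.7 189.3] [322.   20.7] [29.6 49.1] 86.7
r1 [632.4 104.7] [580.9 128.9] [69.  69.5] 6.9
r2 [ 6.324e+02 -5.000e-01] [562.3 251.7] [69.  69.9] 86.6
```

Run:
```python
from h import *
t=load('top0.png');s=load('w1.png')
for n,a,b in (('bearing',(285,287.5),(324.8,188.9)),('nut',(346.7,281),(351.6,337.9)),('r1',(273.2,197.9),(580.9,128.9)),('r2',(317.9,199.1),(562.3,251.7))): print(n,tri(t,a,s,b))
```

```text
bearing (array([423.73522733,  67.37310012,   2.14963836]), np.float64(0.49848595359977554))
nut (array([441.65214238, -73.23755178,   9.52202109]), np.float64(0.6984498260078633))
r1 (array([631.7194611 , 103.25469101,   3.22136443]), np.float64(2.9317616951575354))
r2 (array([632.58600664,  -2.05165682,   1.55510039]), np.float64(2.583306547552471))
```

Call:
step_arm(steps=[[0.4,1.3,-2,0.03,0.65],[0.45,1.3,-2.5,0.03,0.65],[0,0,-2.5,0,0.65],[0,0,-2.5,0,0.65],[0,0,-2.5,0,0.65],[0,0,-1.5,0,0.65],[0,0,-1,0,0.65],[0,0,0,0,0.65]])

```text
t: 3.0
eef_pos: [422.6, 66.1, 11.5]
tcp_rot: [-0.499, -0.5, -0.5, 0.501]
wrist_force: [0.0, 0.2, 0.9]
width: 0.825
```

Call:
step_arm(steps=[[0.1,0.2,-0.4,0,0.65],[0,0,-0.4,0,0.65],[0,0,0,0,0],[0,0,0,0,-0.5],[0,0,0,0,-1],[0,0,0,0,-1],[0,0,0,0,-1],[0,0,0,0,-1]])

```text
t: 3.8
eef_pos: [424.6, 68.8, 5.3]
tcp_rot: [0.5, 0.5, 0.499, -0.5]
wrist_force: [-2.2, -0.3, 7.7]
width: 0.65
```

Call:
step_arm(steps=[[0,0,2,0,-1],[0,0,3,0,-1],[0,0,3,0,-1],[3,0.5,0,0,-1],[3.5,0.6,0,0,-1],[3.5,0.6,0,0,-1],[3.5,0.6,0,0,-1],[3.5,0.6,0,0,-1],[3.5,0.6,0,0,-1],[0,0,0,0,-1]])

```text
t: 4.8
eef_pos: [635.1, 104.4, 84.1]
tcp_rot: [0.501, 0.502, 0.498, -0.499]
wrist_force: [-0.1, 1.1, -2.8]
width: 0.649
```

Run:
```python
from h import *
s=shot('wrist','w2.png');o=manip.get_obs();print(o['eef_pos'].round(1),o['wrist_force'],o['width'],proj(s,[[632,104,3],[632,-1,3],[423,196,17],[442,-72,11]]).round(0).tolist())
for n in('cap','nut','r2'):
    try: print(n,*wm(s,G[n],bright=n[0]=='r'))
    except Exception as e: print(n,e)
```

```text
[631.4 104.1  83.7] [-1.73160639  0.42813219 -3.52132584] 0.6521749610337426 [[311.0, 245.0], [312.0, 377.0], [-65.0, 97.0], [73.0, 459.0]]
cap [461.9 195. ] [ 4.1 98.7] [29.1  5.5] 75.7
nut [444.5 -58.5] [ 72.4 445.6] [101.7  74.5] 0.1
r2 [631.6   9.2] [311.2 365.5] [78.1 79.9] 89.7
```

View pics/w2.png

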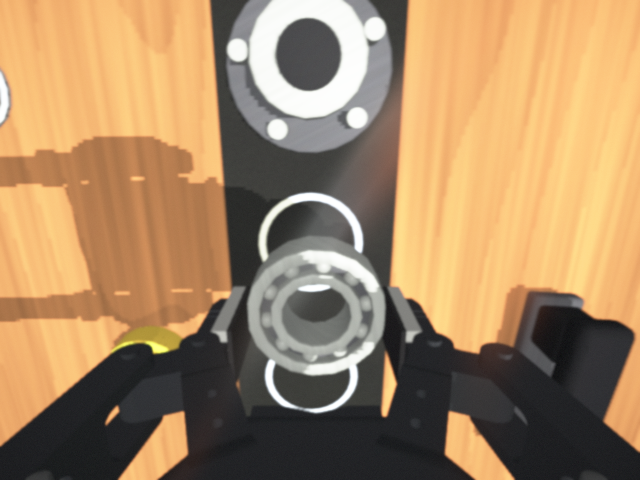

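Call:
step_arm(steps=[[0,0,-2,0,-1],[0,0,-2,0,-1],[0,0,-1.5,0,-1],[0,0,-1,0,-1],[0,0,-0.6,0,-1],[0,0,-0.3,0,-1],[0,0,0,0,-1]])

```text
t: 5.55
eef_pos: [629.5, 103.8, 10.4]
tcp_rot: [0.5, 0.5, 0.499, -0.5]
wrist_force: [-0.7, -0.3, -1.9]
width: 0.648
```

Call:
step_arm(steps=[[0.2,0,-0.2,0,-1],[0,0,-0.1,0,-1],[0,0,0,0,0.4],[0,0,0,0,0.65],[0,0,0,0,0.65],[0,0,0,0,0.65]])

```text
t: 6.15
eef_pos: [631.7, 103.8, 7.5]
tcp_rot: [0.5, 0.501, 0.499, -0.5]
wrist_force: [-0.9, 0.2, 0.4]
width: 0.824
```

Call:
step_arm(steps=[[0,0,2,0,0.65],[0,0,4,0,0.65],[0,0,4,0,0.65],[-3,-3,0,0,1],[-3,-3,0,0,1],[-3,-3,0,0,1],[-3,-3,0,0,1],[-3.5,-3,0,0,1],[-3.5,-2.6,0,0,1],[0,0,0,0,1]])

```text
t: 7.15
eef_pos: [436.3, -73.6, 107.0]
tcp_rot: [-0.497, -0.5, -0.5, 0.503]
wrist_force: [-0.1, 0.9, -1.9]
width: 0.999
```

Run:
```python
from h import *
s=shot('wrist','w3.png');o=manip.get_obs();print(o['eef_pos'].round(1),o['wrist_force'],o['width'],proj(s,[[632,104,13],[632,-1,3],[442,-72,11]]).round(0).tolist())
print(*wm(s,G['nut']))
```

```text
[439.5 -73.1 107.5] [ 0.4950104   0.99994029 -0.15446801] 1.0007722408345283 [[665.0, -65.0], [609.0, 129.0], [325.0, 235.0]]
[442.3 -71.9] [325.7 235.1] [47.9 42.5] 72.0
```

View pics/w3.png

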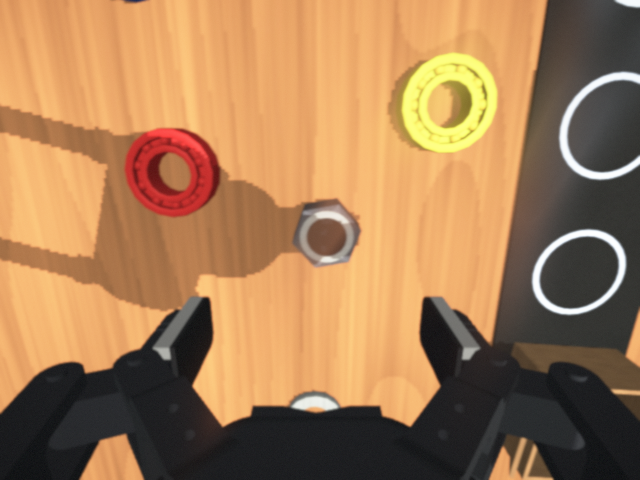

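Call:
step_arm(steps=[[0.25,0.1,-2,-0.11,0.5],[0,0,-2,-0.1,0.5],[0,0,-2,-0.1,0.5],[0,0,-2,0,0.5],[0,0,-1.2,0,0.5],[0,0,-0.6,0,0.5],[0,0,0,0,0.5]])

```text
t: 7.9
eef_pos: [444.6, -70.7, 8.7]
tcp_rot: [-0.416, -0.571, -0.417, 0.572]
wrist_force: [-0.1, 0.4, -0.7]
width: 0.75
```

Call:
step_arm(steps=[[0,0,0,0,0],[0,0,0,0,-0.5],[0,0,0,0,-1],[0,0,0,0,-1],[0,0,0,0,-1],[0,0,0,0,-1],[0,0,0,0,-1]])

```text
t: 8.6
eef_pos: [444.6, -71.2, 10.3]
tcp_rot: [0.417, 0.572, 0.416, -0.571]
wrist_force: [-0.3, 2.3, 5.7]
width: 0.46
```

Run:
```python
from h import *
s=load('w3.png')
print(*wm(s,(632,-107,3),bright=True)); print(*wm(s,(632,-2,3),r=70,bright=True))
```

```text
[ 633.2 -105.2] [578.3 273.2] [69.1 70. ] 50.3
[627.9  -1.2] [602.8 129.6] [53.1 69.3] 14.4
```

Call:
step_arm(steps=[[0,0,2,0,-1],[0,0,3,0,-1],[0,0,4,0,-1],[2.8,-0.6,0,0.1,-1],[3.2,-0.6,0,0.1,-1],[3.2,-0.6,0,0.11,-1],[3.2,-0.6,0,0,-1],[3.2,-0.6,0,0,-1],[3.2,-0.6,0,0,-1],[0,0,0,0,-1]])

```text
t: 9.6
eef_pos: [637.0, -108.6, 99.1]
tcp_rot: [0.501, 0.502, 0.498, -0.499]
wrist_force: [-0.2, 0.2, -1.2]
width: 0.464
```

Run:
```python
from h import *
s=shot('wrist','w4.png');o=manip.get_obs();print(o['eef_pos'].round(1),o['wrist_force'],o['width'],proj(s,[[632,104,13],[632,-1,3],[632,-106,3]]).round(0).tolist())
print(*wm(s,(632,-2,3),bright=True));print(*wm(s,(632,104,13),r=60))
```

```text
[ 633.8 -107.7   98.7] [-0.0087512   0.65089184 -2.07224512] 0.45812395923842214 [[305.0, -155.0], [307.0, 71.0], [309.0, 234.0]]
[631.4  -1.4] [306.3  71.9] [62.2 67.9] 90.0
[629.9 -85.3] [304.9 208.2] [238.5  88.1] 90.0
```

View pics/w4.png

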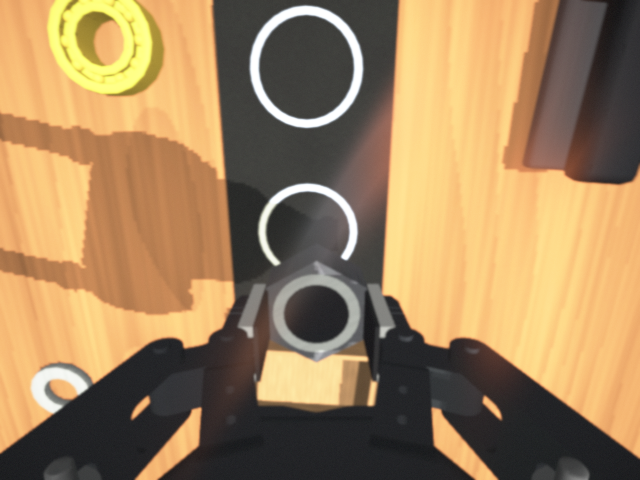

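Call:
step_arm(steps=[[0,0.2,-2,0,-1],[0,0,-2,0,-1],[0,0,-2,0,-1],[0,0,-1.2,0,-1],[0,0,-0.8,0,-1],[0,0,-0.4,0,-1],[0,0,-0.2,0,-1],[0,0,0,0,-1]])

```text
t: 10.45
eef_pos: [632.4, -105.3, 13.7]
tcp_rot: [0.5, 0.501, 0.499, -0.5]
wrist_force: [-0.9, -0.3, -2.3]
width: 0.458
```

Call:
step_arm(steps=[[0,0,-0.2,0,-1],[0,0,-0.1,0,-1],[0,0,0,0,0],[0,0,0,0,0.4],[0,0,0,0,0.5],[0,0,0,0,0.5],[0,0,2,0,0.5],[0,0,4,0,0.5],[0,0,4,0,0.5]])

```text
t: 11.35
eef_pos: [631.3, -105.0, 110.3]
tcp_rot: [-0.499, -0.5, -0.5, 0.501]
wrist_force: [-0.4, -0.1, 0.3]
width: 0.75
```

Call:
step_arm(steps=[[-2,3,0,0,1],[-2.3,3.4,0,0,1],[-2.3,3.4,0,0,1],[-2.3,3.4,0,0,1],[-2.3,3.4,0,0,1],[-2.3,3.4,0,0,1],[-2.3,3.4,0,0,1],[-2.3,3.4,0,0,1],[-2.3,3.3,0,0,1],[0,0,0,0,1]])

```text
t: 12.35
eef_pos: [424.4, 198.6, 110.2]
tcp_rot: [0.5, 0.499, 0.502, -0.5]
wrist_force: [-0.2, 0.5, 0.6]
width: 1.004
```

Run:
```python
from h import *
s=shot('wrist','w5.png');o=manip.get_obs();print(o['eef_pos'].round(1),o['wrist_force'],o['width'],proj(s,[[632,104,13],[428,196,17]]).round(0).tolist())
print(*wm(s,G['cap'],r=70));print(*wm(s,(428,196,0),r=70));print(*wm(s,(428,196,34),r=70))
```

```text
[426.5 197.2 110.4] [ 0.45526967 -0.02081489 -0.37378461] 0.999293431966249 [[579.0, 352.0], [322.0, 242.0]]
[428.9 203. ] [323.3 232.9] [48.5 53.6] 0.2
[429.3 197.8] [323.3 232.9] [52.  57.5] 0.2
[428.6 208.1] [323.3 232.9] [45.  49.8] 0.2
```

View pics/w5.png

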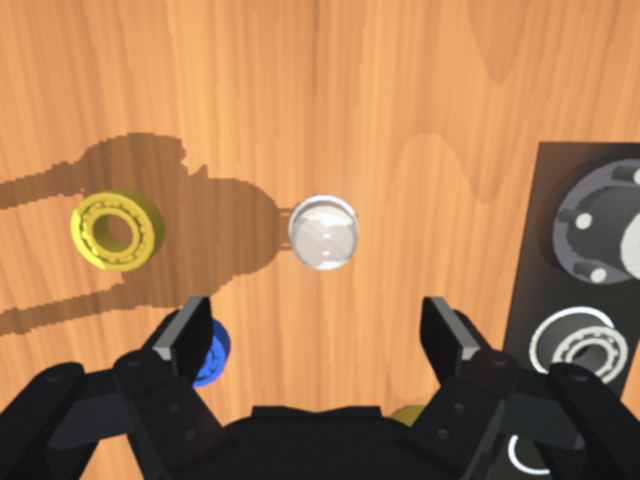

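Call:
step_arm(steps=[[0.25,0.2,-2,0,0.65],[0,0,-2,0,0.65],[0,0,-2,0,0.65],[0,0,-1.8,0,0.65],[0,0,-1.2,0,0.65],[0,0,-0.3,0,0.65],[0,0,0,0,0.65]])

```text
t: 13.1
eef_pos: [431.2, 197.1, 17.0]
tcp_rot: [-0.499, -0.501, -0.499, 0.501]
wrist_force: [0.6, 0.0, 0.8]
width: 0.827
```

Call:
step_arm(steps=[[0,0,0,0,0.2],[0,0,0,0,-0.5],[0,0,0,0,-1],[0,0,0,0,-1],[0,0,0,0,-1],[0,0,0,0,-1],[0,0,0,0,-1]])

```text
t: 13.8
eef_pos: [431.0, 197.7, 18.7]
tcp_rot: [0.5, 0.501, 0.499, -0.5]
wrist_force: [-1.2, -2.0, 5.1]
width: 0.494
```

Run:
```python
from h import *
t=load('w5.png')
f=t['frame'];x,y=588,350
h=cv2.cvtColor(f,cv2.COLOR_RGB2HSV)
crop=f[290:410,510:640];cv2.imwrite('pics/c5.png',cv2.resize(crop[:,:,::-1],None,fx=4,fy=4,interpolation=cv2.INTER_NEAREST))
print(onz(t,[[590,352]],23))
s=shot('top','top1.png');print(manip.get_obs()['eef_pos'])
cv2.imwrite('pics/ct1.png',cv2.resize(s['frame'][165:225,200:430,::-1],None,fx=3.4,fy=3.4,interpolation=cv2.INTER_CUBIC))
```

```text
[[632.08805064 111.1511788   23.        ]]
[431.08642274 197.68608162  18.68771541]
```

View pics/ct1.png

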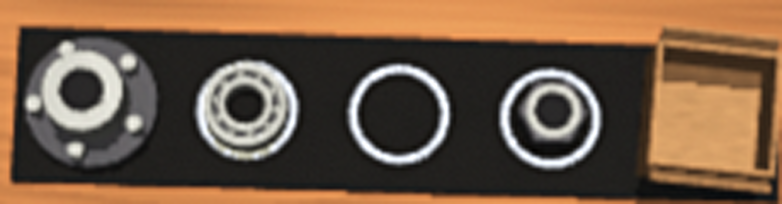

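Call:
step_arm(steps=[[0,0,0,0,0.4],[0,0,0,0,0.65],[0,0,0,0,0.65],[0,0.2,-0.5,0,0.65],[0,0,-0.4,0,0.65],[0,0,0,0,0.65]])

```text
t: 14.45
eef_pos: [429.9, 199.7, 7.5]
tcp_rot: [-0.499, -0.5, -0.5, 0.501]
wrist_force: [-0.4, 0.2, 0.2]
width: 0.821
```

Call:
step_arm(steps=[[0,0,0,0,0.2],[0,0,0,0,-0.5],[0,0,0,0,-1],[0,0,0,0,-1],[0,0,0,0,-1],[0,0,0,0,-1],[0,0,0,0,-1]])

```text
t: 15.15
eef_pos: [430.7, 199.8, 8.7]
tcp_rot: [0.5, 0.501, 0.499, -0.5]
wrist_force: [-1.4, -0.5, 5.2]
width: 0.511
```

Run:
```python
from h import *
s=shot('wrist','w6.png');o=manip.get_obs();print(o['eef_pos'].round(1),o['wrist_force'],o['width'])
```

```text
[430.7 199.8   8.7] [-1.0450958  -0.53829886  5.19590961] 0.5077010361115931
```

View pics/w6.png

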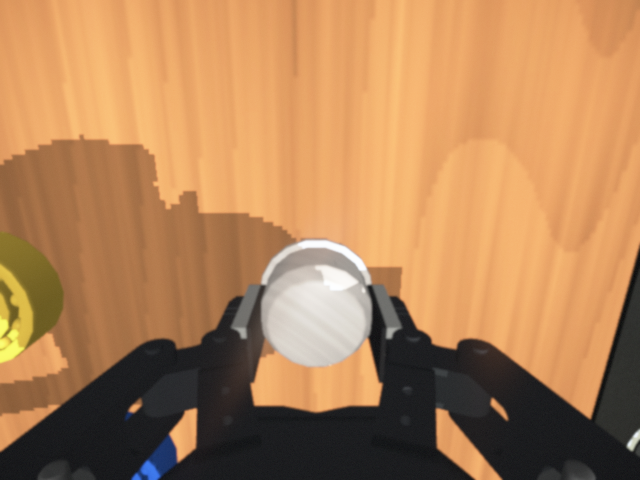

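Call:
step_arm(steps=[[0,0,2,0,-1],[0,0,4,0,-1],[0,0,3,0,-1],[2.8,-2.8,0,0,-1],[2.9,-2.9,0,0,-1],[2.9,-2.9,0,0,-1],[2.9,-2.9,0,0,-1],[2.9,-2.9,0,0,-1],[2.9,-2.9,0,0,-1],[2.9,-2.7,0,0,-1]])

```text
t: 16.2
eef_pos: [633.3, -1.7, 97.6]
tcp_rot: [-0.499, -0.5, -0.5, 0.501]
wrist_force: [0.8, -0.3, -0.7]
width: 0.511
```

Call:
step_arm(steps=[[0,0,0,0,-1],[0,0,0,0,-1]])

```text
t: 16.4
eef_pos: [632.4, -0.9, 97.2]
tcp_rot: [-0.498, -0.501, -0.5, 0.501]
wrist_force: [0.1, 0.3, -1.4]
width: 0.509
```

Run:
```python
from h import *
w=load('w6.png');print('cap ymax',onz(w,[[317,240]],0),onz(w,[[317,240]],4))
s=shot('wrist','w7.png');o=manip.get_obs();print(o['eef_pos'].round(1),o['wrist_force'],o['width'],proj(s,[[632,104,13],[632,-1,3]]).round(0).tolist())
```

```text
cap ymax [[430.79625243 226.26515788   0.        ]] [[430.78219636 227.56448831   4.        ]]
[ 6.315e+02 -1.000e-01  9.730e+01] [ 0.34452688  0.90772066 -1.73908416] 0.5097568361235617 [[316.0, 73.0], [316.0, 238.0]]
```

View pics/w7.png

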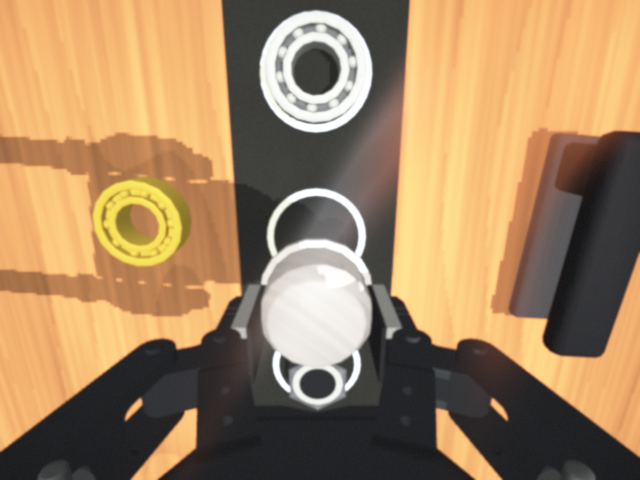

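Call:
step_arm(steps=[[0,0,-2,0,-1],[0,0,-2,0,-1],[0,0,-2,0,-1],[0,0,-1.2,0,-1],[0,0,-0.8,0,-1],[0,0,-0.4,0,-1],[0,0,-0.2,0,-1],[0,0,0,0,-1]])

```text
t: 17.25
eef_pos: [632.9, -0.2, 12.7]
tcp_rot: [0.5, 0.501, 0.499, -0.5]
wrist_force: [0.3, 0.2, -1.0]
width: 0.509
```

Run:
```python
from h import *
s=load('w7.png');h=cv2.cvtColor(s['frame'],cv2.COLOR_RGB2HSV)
m=np.zeros((480,640),np.uint8);m[0:140,245:390]=(h[0:140,245:390,2]>120)&(h[0:140,245:390,1]<75)
m=cv2.morphologyEx(m*255,cv2.MORPH_OPEN,np.ones((3,3)))
cs,hi=cv2.findContours(m,cv2.RETR_CCOMP,cv2.CHAIN_APPROX_NONE)
for c in cs:
    if cv2.contourArea(c)>300:
        e=cv2.fitEllipse(c);z=23
        print(np.round(e[0],1),np.round(e[1],1),onz(s,[e[0]],23).round(1),onz(s,[e[0]],3).round(1))
t=load('top1.png');print(onz(t,[[632,104]],23)[0][:1], proj(t,[[632,104,23],[632,104,3],[632,104,13]]))
```

```text
[380.5 128. ] [12.7 39.8] [[669.9  73.2  23. ]] [[673.4  73.    3. ]]
[315.4  70.9] [113.1 122. ] [[631.9 104.   23. ]] [[631.8 106.7   3. ]]
[315.8  68. ] [48.2 53.3] [[632.1 105.5  23. ]] [[632.  108.4   3. ]]
[887.16315112] [[271.62898791 195.82985647]
 [272.29065514 197.61114627]
 [271.96284568 196.72864897]]
```

Call:
step_arm(steps=[[0,0,-0.1,0,-1],[0,0,-0.1,0,-1],[0,0,0,0,0],[0,0,0,0,0.4],[0,0,0,0,0.5],[0,0,0,0,0.5],[0,0,2,0,0.5],[0,0,4,0,0.5],[0,0,4,0,0.5]])

```text
t: 18.15
eef_pos: [631.8, -0.2, 110.3]
tcp_rot: [-0.499, -0.5, -0.5, 0.501]
wrist_force: [0.8, 0.5, 0.2]
width: 0.748
```

Call:
step_arm(steps=[[-2.5,-3,0,0,1],[-2.5,-3,0,0,1],[-2.5,-3,0,0,1],[-2.5,-3,0,0,1],[-2.5,-3,0,0,1],[-2.5,-3,0,0,1],[-2.5,-3,0,0,1],[-2.5,-3,0,0,1],[0,0,0,0,1],[0,0,0,0,1]])

```text
t: 19.15
eef_pos: [432.3, -240.7, 110.4]
tcp_rot: [0.499, 0.501, 0.499, -0.501]
wrist_force: [-0.8, 0.7, 0.3]
width: 0.999
```

Run:
```python
from h import *
s=shot('wrist','w8.png');o=manip.get_obs();print(o['eef_pos'].round(1),o['wrist_force'],o['width'])
c,uv,*r=wm(s,G['washer'],r=70);print(c,uv,r)
print(tri(load('top0.png'),(418.5,286.5),s,uv))
```

```text
[ 432.8 -240.1  110.3] [-0.6808762  -0.01802489 -1.13281746] 1.0000085879222411
[ 432.6 -237. ] [316.9 228.4] [array([47.8, 46.9]), 89.8]
(array([ 433.18106567, -251.38216659,  -45.09396697]), np.float64(0.908297319321435))
```

View pics/w8.png

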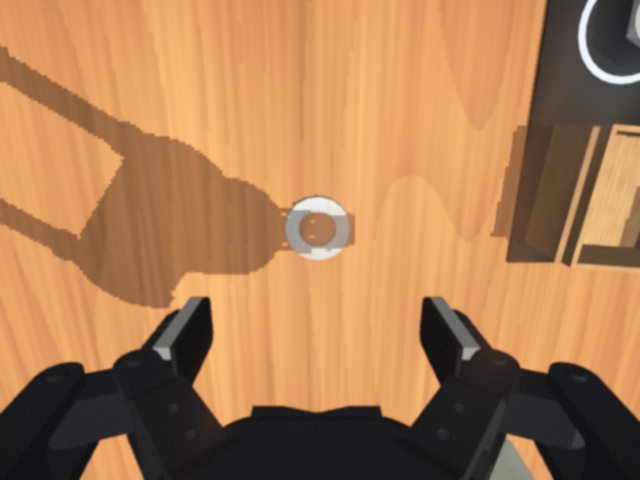

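Call:
step_arm(steps=[[0,0.3,-2,0,0.25],[0,0,-2,0,0.25],[0,0,-2,0,0.25],[0,0,-2,0,0.25],[0,0,-1.4,0,0.25],[0,0,-0.6,0,0.25],[0,0,0,0,0.25],[0,0,0,0,0.25]])

```text
t: 20.0
eef_pos: [433.4, -237.0, 10.7]
tcp_rot: [0.5, 0.5, 0.499, -0.5]
wrist_force: [-0.4, 1.4, 0.5]
width: 0.624
```

Call:
step_arm(steps=[[0,0,-0.2,0,0.25],[0,0,-0.2,0,0.25],[0,0,0,0,0.25],[0,0,0,0,0.25]])

```text
t: 20.4
eef_pos: [432.6, -237.3, 6.5]
tcp_rot: [0.5, 0.501, 0.499, -0.501]
wrist_force: [0.1, -0.2, 0.0]
width: 0.622
```

Run:
```python
from h import *
s=shot('wrist','w9.png');o=manip.get_obs();print(o['eef_pos'].round(1),o['wrist_force'],o['width'])
```

```text
[ 432.6 -237.3    6.5] [-0.10447101 -0.60707273  0.14182536] 0.6229351108300726
```

View pics/w9.png

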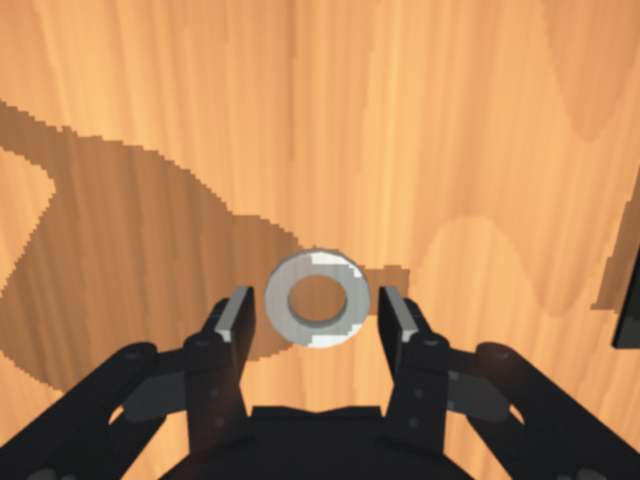

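Call:
step_arm(steps=[[0,0,-0.2,0,0.25],[0,0,0,0,0.25],[0,0,-0.1,0,0.25],[0,0,0,0,0.25]])

```text
t: 20.85
eef_pos: [432.5, -237.2, 3.2]
tcp_rot: [0.499, 0.501, 0.5, -0.501]
wrist_force: [0.4, -0.4, -0.0]
width: 0.624
```

Call:
step_arm(steps=[[0,0,-0.2,0,0.25],[0,0,0,0,0.25],[0,0,0,0,0.25]])

```text
t: 21.15
eef_pos: [432.5, -237.2, 1.2]
tcp_rot: [0.499, 0.501, 0.5, -0.5]
wrist_force: [-0.0, -0.1, 0.3]
width: 0.623
```

Call:
step_arm(steps=[[0,0,-0.2,0,0.25],[0,0,0,0,0.25],[0,0,0,0,0.25]])

```text
t: 21.45
eef_pos: [432.5, -237.2, -0.8]
tcp_rot: [0.499, 0.501, 0.5, -0.5]
wrist_force: [-0.2, -0.4, 0.6]
width: 0.625
```

Call:
step_arm(steps=[[0,0,0,0,0],[0,0,0,0,-0.3],[0,0,0,0,-1],[0,0,0,0,-1],[0,0,0,0,-1],[0,0,0,0,-1]])

```text
t: 22.05
eef_pos: [432.6, -237.2, -0.1]
tcp_rot: [0.5, 0.501, 0.499, -0.5]
wrist_force: [-0.8, 0.6, 5.5]
width: 0.519
```

Call:
step_arm(steps=[[0,0,1,0,-1],[0,0,3,0,-1],[0,0,4,0,-1],[0,0,3,0,-1],[1.6,3,0,0,-1],[2,3.4,0,0,-1],[2,3.4,0,0,-1],[2,3.4,0,0,-1],[2,3.4,0,0,-1],[2,3.4,0,0,-1]])

```text
t: 23.05
eef_pos: [549.1, -35.7, 109.8]
tcp_rot: [0.5, 0.501, 0.499, -0.5]
wrist_force: [1.8, 0.1, -0.8]
width: 0.516
```

Call:
step_arm(steps=[[2,3.4,0,0,-1],[2,3.4,0,0,-1],[2,3.4,0,0,-1],[2,3.4,0,0,-1],[0.4,0,0,0,-1],[0,0,0,0,-1],[0,0,0,0,-1]])

```text
t: 23.75
eef_pos: [631.7, 98.0, 109.2]
tcp_rot: [-0.499, -0.5, -0.5, 0.501]
wrist_force: [0.7, -0.1, -0.6]
width: 0.519
```

Run:
```python
from h import *
s=shot('wrist','w10.png');o=manip.get_obs();print(o['eef_pos'].round(1),o['wrist_force'],o['width'],proj(s,[[632,105,23],[*o['eef_pos'][:2],o['eef_pos'][2]+8]]).round(0).tolist())
```

```text
[631.6  97.7 109.3] [-0.22545332  0.90741798 -0.35397375] 0.522332521155792 [[317.0, 232.0], [317.0, 312.0]]
```

View pics/w10.png

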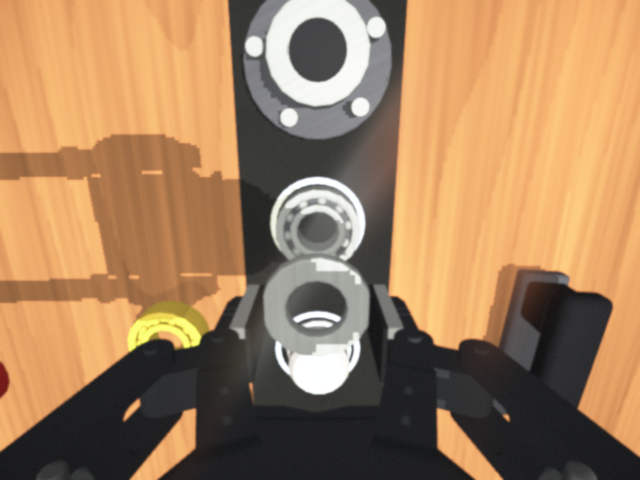

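Run:
```python
from h import *
s=load('w10.png');o=manip.get_obs()['eef_pos']
g=cv2.cvtColor(s['frame'],cv2.COLOR_RGB2GRAY)
cv2.imwrite('pics/c10.png',cv2.resize(s['frame'][165:365,225:415,::-1],None,fx=3,fy=3,interpolation=cv2.INTER_CUBIC))
hsv=cv2.cvtColor(s['frame'],cv2.COLOR_RGB2HSV)
for nm,(x0,x1,y0,y1),th in (('bearing',(262,376,170,268),(90,130,170)),('washer',(258,380,245,365),(75,95,110))):
  for t in th:
    m=(g[y0:y1,x0:x1]>t).astype(np.uint8)*255
    for c in cv2.findContours(m,cv2.RETR_CCOMP,cv2.CHAIN_APPROX_NONE)[0]:
      if cv2.contourArea(c)>500:
        e=cv2.fitEllipse(c);p=np.array(e[0])+(x0,y0)
        print(nm,t,p.round(1),np.round(e[1],1),onz(s,[p],23 if nm=='bearing' else o[2]+8)[0].round(1))
```

```text
bearing 90 [323.1 219.3] [ 93.1 118.9] [636.  113.7  23. ]
bearing 130 [317.8 222.2] [91.4 96.7] [632.5 111.8  23. ]
bearing 130 [317.  230.9] [38.4 42.3] [631.9 105.7  23. ]
bearing 170 [315.8 223. ] [82.2 86.2] [631.1 111.2  23. ]
washer 75 [314.3 306.9] [113.6 135.5] [630.6 100.2 117.3]
washer 75 [323.1 300.1] [32.6 47.5] [634.3 103.4 117.3]
washer 95 [316.4 305.5] [108.3 133.4] [631.5 100.9 117.3]
washer 95 [317. 300.] [35.9 63.5] [631.8 103.4 117.3]
washer 110 [316.5 305.6] [107.2 133.2] [631.5 100.8 117.3]
washer 110 [316.3 305.2] [48.3 59.2] [631.5 101.  117.3]
```

View pics/c10.png

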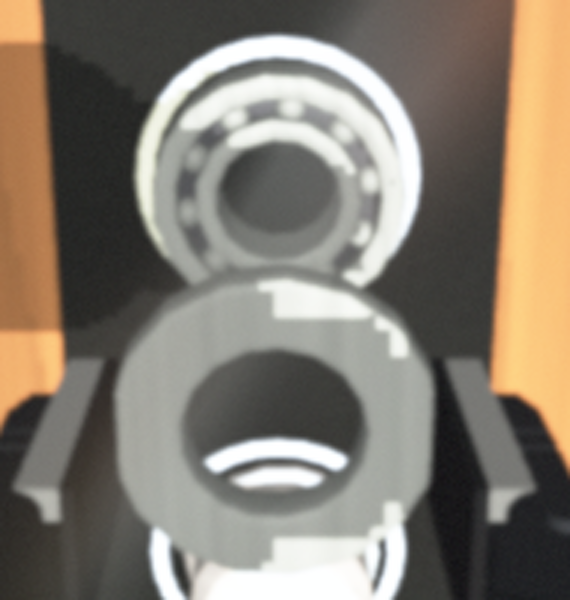

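Call:
step_arm(steps=[[0.05,0.5,-1,0,-1],[0,0,-2,0,-1],[0,0,-2,0,-1],[0,0,-1.5,0,-1],[0,0,-1,0,-1],[0,0,-0.6,0,-1],[0,0,-0.3,0,-1],[0,0,0,0,-1],[0,0,0,0,-1]])

```text
t: 24.7
eef_pos: [633.6, 103.8, 26.0]
tcp_rot: [0.5, 0.501, 0.499, -0.5]
wrist_force: [-0.2, 0.0, 0.1]
width: 0.521
```

Run:
```python
from h import *
s=shot('wrist','w11.png');o=manip.get_obs();print(o['eef_pos'].round(1),o['wrist_force'],o['width'])
cv2.imwrite('pics/c11.png',cv2.resize(s['frame'][165:365,225:415,::-1],None,fx=3,fy=3,interpolation=cv2.INTER_CUBIC))
```

```text
[633.6 103.8  26.1] [ 0.74848671 -0.88438843 -0.76429971] 0.5212763709319916
```

View pics/c11.png

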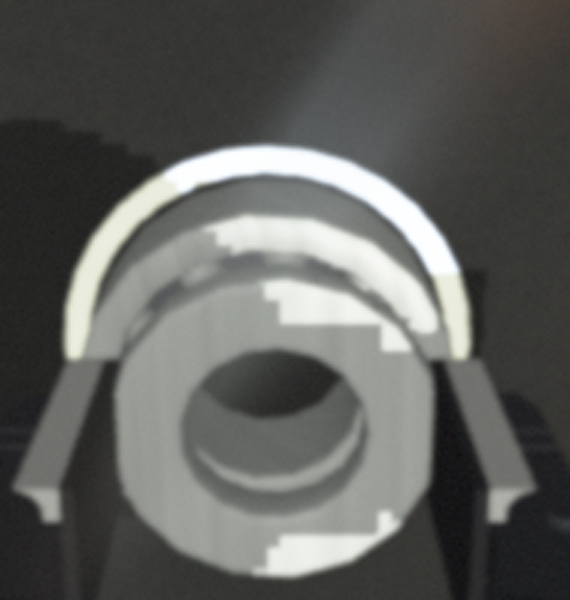

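Run:
```python
from h import *
s=load('w11.png')
print('bearing yc',onz(s,[[314.5,236.7]],23)[0]-[0,29,0],'washer yc',onz(s,[[316.3,258.3]],34.2)[0]-[0,24,0], 'x edges b',onz(s,[[225+95/3,270],[225+445/3,270]],20)[:,0],'w',onz(s,[[225+115/3,305],[225+433/3,305]],34)[:,0])
```

```text
bearing yc [632.59537699 104.61598274  23.        ] washer yc [633.33403957 103.97402425  34.2       ] x edges b [606.39836731 659.15940837] w [610.9102214  655.75318632]
```

Call:
step_arm(steps=[[-0.05,0.05,-0.2,0,-1],[0,0,-0.1,0,-1],[0,0,0,0,-1],[0,0,0,0,-1]])

```text
t: 25.15
eef_pos: [632.7, 104.4, 22.9]
tcp_rot: [0.5, 0.501, 0.499, -0.5]
wrist_force: [-0.4, 1.0, 4.3]
width: 0.518
```

Call:
step_arm(steps=[[0,0,0,0,0.1],[0,0,0,0,0.25],[0,0,0,0,0.35],[0,0,0,0,0.35],[0,0,1,0,0.35],[0,0,3,0,0.5],[0,0,4,0,0.5],[0,0,4,0,0.5]])

```text
t: 25.95
eef_pos: [632.2, 104.3, 143.9]
tcp_rot: [-0.499, -0.5, -0.5, 0.501]
wrist_force: [0.5, 0.3, 0.0]
width: 0.748
```

Call:
step_arm(steps=[[-3,-2,0,0,0.5],[-3,-2,0,0,0.5],[-3,-2,0,0,0.5],[-3,-2,0,0,0.5],[-3,-2,0,0,0.5],[-3,0,0,0,0.5],[-3,0,0,0,0.5],[-3,0,0,0,0.5],[0,0,0,0,0.5],[0,0,0,0,0.5]])

```text
t: 26.95
eef_pos: [392.9, 4.2, 143.2]
tcp_rot: [0.5, 0.501, 0.499, -0.5]
wrist_force: [1.3, 0.1, 1.0]
width: 0.756
```

Run:
```python
from h import *
o=manip.get_obs();print(o['eef_pos'].round(1),o['wrist_force'])
s=shot('top','top2.png');w=shot('side','side2.png')
a=cv2.resize(s['frame'][165:225,200:430,::-1],(782,204),interpolation=cv2.INTER_CUBIC)
b=cv2.resize(w['frame'][175:335,185:355,::-1],(416,392),interpolation=cv2.INTER_CUBIC)
c=np.zeros((600,782,3),np.uint8);c[:204]=a;c[206:598,:416]=b;cv2.imwrite('pics/fin.png',c)
for n,P,uv in (('side',(632.5,105,31),w),('top',(632.5,105,31),s)): print(n,proj(uv,[P,(632.5,105,23),(632,-.5,37),(633,-105.5,25)]).round(1).tolist())
```

```text
[392.9   4.2 143.2] [1.26386366 0.0947943  1.02236486]
side [[252.2, 264.9], [252.5, 267.2], [275.4, 236.3], [295.8, 215.7]]
top [[270.9, 194.9], [271.2, 195.6], [317.1, 195.8], [362.4, 197.8]]
```

View pics/fin.png

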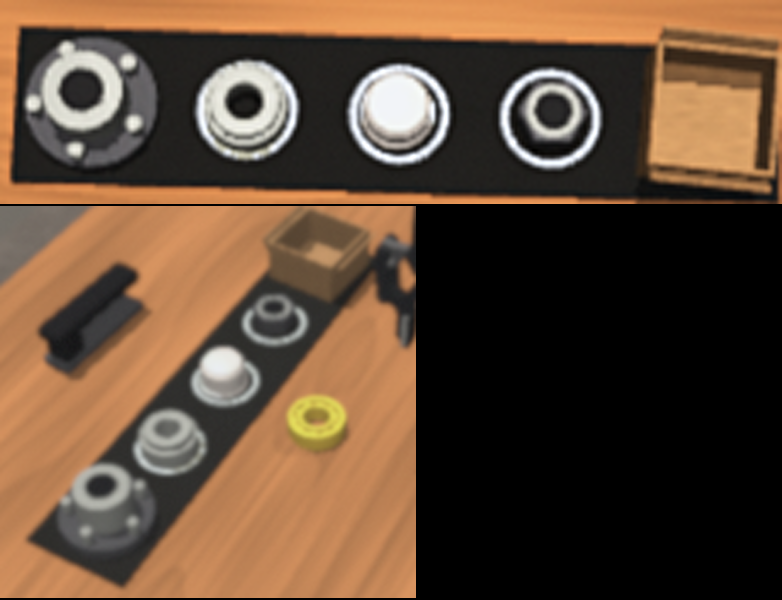

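```bash
python3 -c "
from plant import manip
print(manip.hand_in())"
```

```text
the job is handed in; nothing more can be done
None
```

I set out the kit and handed it in at about 27 s of the 88 s allowed. The bearing is in the ring by the hub, the cap is dome up in the middle ring, the nut is in the ring by the carton, and the washer lies flat on the bearing.

**Last checks:**
- **Pictures:** the closing top and side views show all four parts flat and inside their rings, with the washer concentric on the bearing. I checked these by eye.
- **Washer on bearing:** just before release, the wrist camera put the washer's centre about 1 mm from the bearing's.
- **Bearing in its ring:** the bearing measured about (632, 105) mm, against a ring centre of (632, 104.7) mm.
- **Nut and cap:** they were released within about 2 mm of their measured ring centres. I did not measure them again afterwards.
- **Gripper and bystanders:** the gripper is clear, 143 mm up. The stapler looks untouched in the closing views. I did not measure the filter, mug or stapler, but I made no contact with them.

**Checks that disagreed:**
- The top and side cameras differed by about 5–8 mm, giving heights 5–15 mm too low.
- Triangulating from the top and wrist cameras gave 2 mm instead of 10 mm for the bearing.
- The same method failed for the washer, giving −45 mm, because the two views were too close together.

Because of this I used the wrist camera with the stated heights, which the measured diameters supported. The first grip on the cap was too high, on the dome, so I gripped it again lower on the body before lifting.

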